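Locate a padlock in the drilling jig and flip its toggle clamp shut

ROBOT

A 6-joint arm with a two-finger parallel gripper is mounted at the origin on a cart in front of the work surface, level with it; the furniture and walls round the work are solid. World frame = base frame: x ahead of the robot, y to its left, z up, the work surface at z = 0. Lengths are in m, angles in rad, forces in N, time in s.
With the tool pointing down it reaches from about 0.3 to 0.775 m from the base axis. Payload 14.6 kg.
Tool frame: the origin (TCP) lies at the very end of the fingers, on their centre line; the grasp point (between the pads) lies 19 mm behind it; z points along the fingers, y is the line along which they close (so a half turn about z gives the same grasp; the last joint's range is limited). The gripper opens to 85 mm and grips with 20 to 120 N. Pads are 22 mm wide; open, the fingers measure 114 mm over their backs; the gripper's body (76 mm by 85 mm) begins 54 mm behind the grasp point. The pads swing forward as they close: fully open they stand 13 mm farther back than shut.
Start: joints at [1.228, 0.3, 1.521, -0, 1.321, -0.067], TCP at [0.15, 0.529, 0.231] pointing down, gripper open.
Joint ranges: [-3.03, 3.03], [-0.79, 2.21], [0.23, 2.52], [-1.04, 4.18], [0, 3.07], [-2.55, 2.55]. Speed limits (rad/s): [2.22, 2.22, 2.57, 3.14, 3.14, 3.14].

INTERFACE

Orientations are given as [roll, pitch, yaw] about the fixed x, y, z axes, in that order (R = Rz(yaw) Ry(pitch) Rx(roll)).
In Python, from rig import * gives the robot as it stands.
- The arm moves only by the tool apply_moves, never from a script. Its argument "series" is a list that holds one entry, the list of rows, each a list of 6 numbers: the shift along the tool's x, y, z in mm, then the turn, a rotation vector about the tool's x, y, z in degrees. In form: [[[tx, ty, tz, ax, ay, az], ...]]. A call has 1 to 20 rows; each row shifts and turns the commanded pose from where the row before left it, along the tool's axes as they then stand; what a row does not reach is not made up. A row lasts 1/10 s, in which the tool goes at most 50 mm and 8.59 degrees, less where a joint would pass 70% of its speed; a pose out of reach is approached as far as the arm can. A call is refused whole if a number of a shift passes 50 or a number of a turn 8.59, either way. A call with a gripper value outside its range is refused whole. "jaw" is the gripper's target within -1 to 1 (fully open at 1, half-way at 0, shut at -1), set as the call begins (left out, the last holds). The fingers move at their own pace and stop on an object; "grip_force" is the grip in N (left out, the last holds). Time passes only in rows, so rows that do not move let the fingers close. It gives the time, the measured TCP pose, the force, the opening and the grip force at its end, in the units of the state.
- get_obs(): the state, without advancing time (a new reading comes with each control period).
- get_image(name): name is "scene" or "top" or "wrist"; returns a dict with "img" (480x640x3 uint8, red, green, blue), "depth" (480x640 float32, m along the optical axis (not along the pixel's ray), 0 where there is no reading), "K" (3x3 intrinsics, pixels), "distortion" ([k1, k2, p1, p2, k3] as OpenCV has them; the pictures are not rectified), "camera_from_world" (4x4, takes a point from world to camera coordinates). Camera axes: x right, y up, looking along -z (the intrinsics and any distortion apply to the point x, -y, -z); pixel columns grow to the right and rows downward; lengths in m; the calibration is good to about 2 mm. A picture is of the moment at which its call begins.
- sign_off(): hands the job in; it is judged then, once.
The state is a dict: "t": time; "joint_positions": joint angles; "joint_vel": joint speeds; "joint_efforts": joint torques, N m; "ee_pos": TCP position; "eef_rot": TCP orientation; "force": force on the tool from outside, world axes, zero at the start; "wrist_torque": the same for the moment, N m; "opening": finger opening in m; "gripper_force": force on a finger pad.
Only numpy, scipy, OpenCV 4.12 (cv2) and the standard library are available. Lean on these libraries where they do the work, as an engineer would, in place of code of your own. Each camera call takes 0.05 s, during which the arm holds its last target. There are 200 camera calls.

TASK

The grey padlock lying loose on the drilling jig is to be drilled: slide it fully home, flat on the plate, so that its bottom end is flush against the end block and its side is flush against the side fence. Then flip the clamp's upright handle over and down past dead centre, so that it snaps shut and the rubber foot holds the padlock there. Leave the brass padlock that stands beside the jig where it is.

Things in the scene. Friction and masses are not known exactly. Their poses are not given: they have to be found in the camera images.
- jig: Drilling jig, fixed on the plywood board (its top at world z = 0.12 m): dark steel plate 146 x 222 x 12 mm. Origin on its underside; axes: x away from the robot at yaw 0, y left, z up. Plate from x = -100 to 46, y = -122 to 100 mm, top at z = 12 mm. Toggle clamp behind the side fence, its plane at x = 0; while it is open its bar is up within y = 10 to 65 mm, x = +-16 mm, up to z = 125 mm.
- end_block (a point): Centre of the contact face of the jig's end block (steel, with a brass drill bush), on the plate's top: jig frame x = 20, y = -41, z = 12 mm. The face looks to -x of the jig; the block is 74 mm wide along y, 26 mm high above the plate, 18 mm thick. Axes as the jig's.
- side_fence (a point): Centre of the contact face of the jig's side fence (plain steel bar), on the plate's top: jig frame x = -16, y = -17, z = 12 mm. The face looks to -y of the jig; the fence is 72 mm long along x, up to the end block, 15 mm high above the plate, 10 mm thick. Axes as the jig's.
- jig_home (a point): Where the padlock's origin lies when it is fully home: jig frame x = 20, y = -41, z = 22.5 mm. Axes as the jig's.
- padlock: Largest padlock, grey metal, lying flat on the plate (slides easily), 0.13 to 0.21 kg. Origin: centre of the bottom (keyway) end of its body. Own axes: z from the origin through the body to the shackle (when home: to -x of the jig), y across the width, x up. Body z = 0 to 40, y = -24 to 24 mm, 21 mm thick. Shackle: 7 mm thick bow in the middle of the thickness, 36 mm wide, crown at z = 70 mm.
- clamp_handle (a joint): Angle of the clamp handle, rad: 0 open (upright, leaning 9 degrees back from the padlock), grows as it is pushed to +y of the jig and down; dead centre 1.26, stop 1.36 (nearly level). Up to 1.05 it stays where it is left and about 1 N at the grip moves it; then the foot meets the padlock and its spring resists with up to about 3 N at the grip: let go before dead centre it does not close, past it it snaps to the stop and stays shut.
- clamp_pivot (a point): Axis of the clamp handle's pivot (along x of the jig): jig frame x = 0, y = 86, z = 46 mm.
- clamp_tip (a point): Point on the mid-line of the handle's black grip, 90 mm from the pivot; the grip is 24 mm wide (along x of the jig), 16 mm thick and reaches from 40 to 106 mm from the pivot. Moves with the handle on an arc about the pivot in the jig's y-z plane, from y = 100, z = 135 mm (open) to y = 176, z = 52 mm (shut).
- clamp_foot: Rubber foot of the clamp, 17 mm across, on the end of the bar; up in the air while the clamp is open, pressing on the middle of the padlock's body (jig frame x = 0, y = -41 mm) when it is shut on it, with about 10 N.
- brass_padlock: Smaller brass padlock, 42 x 19 x 65 mm, standing a hand's breadth to the right of the jig; bystander. Origin under its centre.

How it is judged:
On the way, in this order (a step that is already met when the one before it is completed fails the run):
1. the padlock lies flat and fully home against the end block and the side fence, with the clamp still open (x of padlock in the frame of jig_home above -0.003 m and y of padlock in the frame of jig_home above -0.003 m and angle between the z axis of padlock and the x axis of jig_home, either way round below 0.06 rad and angle between padlock's own x axis and vertical below 0.06 rad and value of joint clamp_handle below 0.8 rad), for 0.2 s.
2. the clamp handle is over its dead centre with the foot on the padlock (value of joint clamp_handle above 1.3 rad and contact force between clamp_foot and padlock above 4 N), for 0.2 s.
At the end, for the whole second after the job is handed in: The clamp handle is past dead centre (joint over 1.3 rad), its foot presses the padlock with more than 4 N, and the padlock lies flat and at rest with its bottom end within 3 mm of the end block, its side within 3 mm of the side fence and turned less than 0.06 rad from them (all of step 2 and x of padlock in the frame of jig_home above -0.003 m and y of padlock in the frame of jig_home above -0.003 m and angle between the z axis of padlock and the x axis of jig_home, either way round below 0.06 rad and angle between padlock's own x axis and vertical below 0.06 rad and linear speed of padlock below 0.01 m/s); the robot touches nothing.
It fails at once if the brass padlock beside the jig is pushed more than 3 cm out of its place (distance of brass_padlock from where it was at the start of the episode above 0.03 m).
It also fails if it takes over 56 s, if anything falls off the work surface, if the arm or the gripper's body presses on something with over 40 N, if the wrist force passes 120 N, or if a joint passes its speed limit or range.

## Working session

There is one attempt and no reset: what is moved stays moved. The work goes in short steps, Python scripts to look and compute and a tool call to move; the robot and the scene stay as the last step left them, time stands still between calls to the robot, and variables do not carry over. Pictures are saved under pics/ and viewed, at most 10 in all, crops included, and the job is handed in when it is done.

Besides the shell and the picture viewer there is one more tool, called after ">>>" as name(argument=value, ...) on one line, values as JSON. apply_moves: Moves the arm, as the interface text tells. Its arguments: {"type":"object","properties":{"series":{"type":"array"},"jaw":{"type":"number"},"grip_force":{"type":"number"}},"required":["series"]}

```bash
mkdir -p pics; ls
python3 - <<'E'
from rig import *
import cv2,pickle
o=get_obs(); print(o)
d={}
for n in("top","scene"):
    d[n]=get_image(n); cv2.imwrite(f"pics/{n}0.png",d[n]["img"][:,:,::-1])
    print(n,d[n]["K"],d[n]["distortion"],d[n]["camera_from_world"])
pickle.dump(d,open("d0.pkl","wb"))
E
```

```text
pics
{'t': 0.0, 'joint_positions': array([ 1.22840859e+00,  3.00428911e-01,  1.52156146e+00,  2.40394428e-05,
        1.32070761e+00, -6.66507005e-02]), 'joint_vel': array([-0.00033735, -0.00186177, -0.00088027, -0.00037958, -0.00036085,
        0.00038694]), 'joint_efforts': array([-1.22118294e-03, -5.43520367e+01, -3.61780965e+01, -1.50612677e-04,
        4.13416114e-03,  9.30100583e-07]), 'ee_pos': array([0.14968855, 0.52900211, 0.23075276]), 'eef_rot': array([-3.14049133e+00, -9.68498218e-05,  2.86584960e+00]), 'force': array([-0.21911238,  0.61722066,  0.49663728]), 'wrist_torque': array([-0.0279908 , -0.01680164, -0.00115224]), 'gripper_force': 0.0, 'opening': 0.08482741927477462}
top [[528.61360964   0.         327.17730633]
 [  0.         528.61360964 245.55952337]
 [  0.           0.           1.        ]] [-0.11196893  0.          0.          0.          0.        ] [[ 0.00959231 -0.99990783 -0.00960804 -0.01692789]
 [ 0.99649564  0.00876026  0.08318473 -0.49207352]
 [-0.08309289 -0.0103723   0.99648783 -1.20220012]
 [ 0.          0.          0.          1.        ]]
scene [[604.18075166   0.         317.39946985]
 [  0.         604.18075166 239.90690118]
 [  0.           0.           1.        ]] [-0.18122647  0.          0.          0.          0.        ] [[ 0.60259266 -0.79784531  0.01802653 -0.27000189]
 [ 0.58832567  0.45938317  0.66546225 -0.40318884]
 [-0.53921702 -0.3903972   0.7462138  -0.87539257]
 [ 0.          0.          0.          1.        ]]
```

View pics/top0.png

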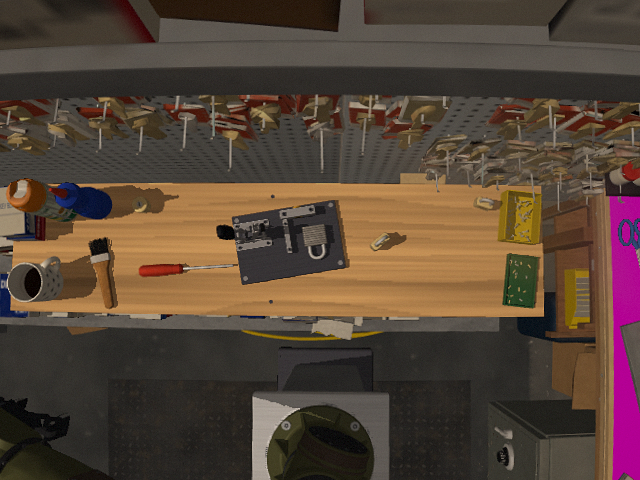

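View pics/scene0.png

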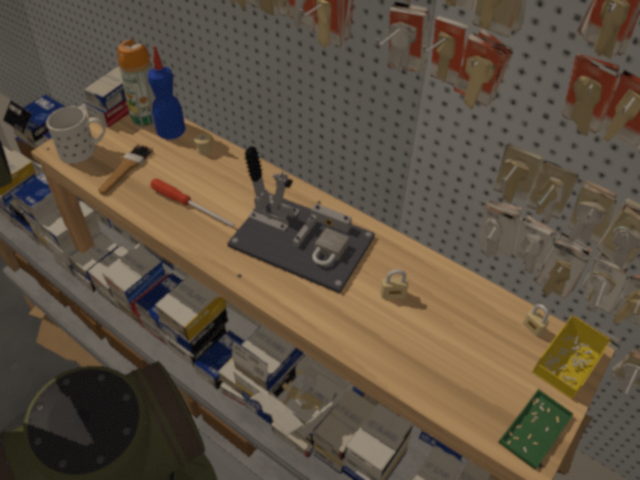

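The top view shows the jig at about (290,242), with the padlock at (317,240), its shackle toward the robot, and the clamp grip at (224,232). The brass padlock is at (380,242). In the scene view the handle is upright at (253,165).

```bash
cat > h.py <<'E'
import numpy as np, cv2
def ray(c,px):
    u=cv2.undistortPoints(np.array(px,float).reshape(-1,1,2),c["K"],c["distortion"]).reshape(-1,2)
    d=np.c_[u[:,0],-u[:,1],-np.ones(len(u))]
    T=c["camera_from_world"]; R=T[:3,:3]; o=-R.T@T[:3,3]
    return o,d@R
def onz(c,px,z):
    o,d=ray(c,px); return o+d*((z-o[2])/d[:,2])[:,None]
def proj(c,P):
    T=c["camera_from_world"]; p=np.asarray(P,float).reshape(-1,3)@T[:3,:3].T+T[:3,3]
    p=np.c_[p[:,0],-p[:,1],-p[:,2]]
    return cv2.projectPoints(p,np.zeros(3),np.zeros(3),c["K"],c["distortion"])[0].reshape(-1,2)
def jigfit(w):  # world xy of plate corners in order FL,FR,BR,BL -> origin,yaw
    m=np.array([[-100,100],[-100,-122],[46,-122],[46,100]])/1e3
    a=m-m.mean(0); b=w-w.mean(0)
    y=np.arctan2((a[:,0]*b[:,1]-a[:,1]*b[:,0]).sum(),(a*b).sum())
    R=np.array([[np.cos(y),-np.sin(y)],[np.sin(y),np.cos(y)]])
    o=w.mean(0)-R@m.mean(0); return o,y,(w-(m@R.T+o))*1e3
E
python3 - <<'E'
import pickle,numpy as np,cv2
from h import *
d=pickle.load(open("d0.pkl","rb")); c=d["top"]
i=c["img"][190:300,210:400]; cv2.imwrite("pics/c1.png",cv2.resize(i,None,fx=4,fy=4,interpolation=cv2.INTER_CUBIC)[:,:,::-1])
w=onz(c,[[241,284],[347,267],[337,200],[233,208]],.132); print(w); print(jigfit(w[:,:2]))
print(c["depth"][275,300])
E
```

```text
[[ 0.40034425  0.16655943  0.132     ]
 [ 0.43822022 -0.05550503  0.132     ]
 [ 0.57990257 -0.03343877  0.132     ]
 [ 0.56127538  0.18744057  0.132     ]]
(array([0.5202637 , 0.08070316]), np.float64(0.13125526260536663), array([[-7.69173172, -0.19569475],
       [ 1.12916187, -2.1697177 ],
       [-1.93265733,  0.78825576],
       [ 8.49522718,  1.57715669]]))
1.1215614
```

View pics/c1.png

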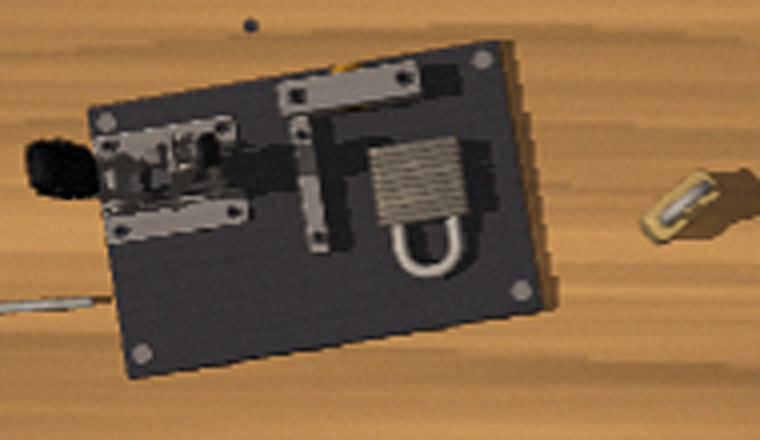

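The crop gives sharper corner pixels. The padlock lies nearly aligned with the jig but away from both stops. I'll refit the jig and padlock with them.

Run:
```python
import pickle,numpy as np,cv2
from h import *
d=pickle.load(open("d0.pkl","rb")); c=d["top"]
f=lambda p:np.array(p,float)/4+[210,190]-.375
w=onz(c,f([[129,378],[542,311],[515,42],[88,107]]),.132)[:,:2]
o,y,r=jigfit(w); print(o,np.degrees(y),r)
R=np.array([[np.cos(y),-np.sin(y)],[np.sin(y),np.cos(y)]])
p=onz(c,f([[370,150],[463,138],[467,212],[381,223],[430,278]]),.153)[:,:2]
p[4]=onz(c,f([[430,278]]),.143)[0,:2]
print("padlock corners jig mm",((p-o)@R*1e3).round(1))
# tool path targets in current tool frame
yaw=2.8658;tx=np.array([np.cos(yaw),np.sin(yaw)]);ty=np.array([np.sin(yaw),-np.cos(yaw)])
t=o+R@np.array([-.02,-.1]); e=np.array([.1497,.5290]); print(t,(t-e)@tx*1e3,(t-e)@ty*1e3)
```

```text
[0.51505165 0.08177137] 9.037455839077335 [[-0.48027275 -0.11834159]
 [ 1.94307811  2.83745258]
 [ 0.01447917 -4.86397431]
 [-1.47728454  2.14486332]]
padlock corners jig mm [[ -2.9 -43.4]
 [ -3.9 -91.9]
 [-42.2 -88.3]
 [-41.3 -43.6]
 [-72.5 -64.3]]
[ 0.51100795 -0.02012882] -497.18710889736815 -429.9893876580281
```

>>> apply_moves(series=[[[0,0,-40,0,0,0],[0,0,-40,0,0,0],[0,0,-40,0,0,0],[-35,-30,0,0,0,0],[-35,-30,0,0,0,0],[-35,-30,0,0,0,0],[-35,-30,0,0,0,0],[-35,-30,0,0,0,0],[-35,-30,0,0,0,0],[-35,-30,0,0,0,0],[-35,-30,0,0,0,0],[-35,-30,0,0,0,0],[-35,-30,0,0,0,0],[-35,-30,0,0,0,0],[-35,-30,0,0,0,0],[-30,-25,0,0,0,0],[0,0,0,0,0,-8.3],[0,0,0,0,0,-8.3],[0,0,0,0,0,-8.2],[0,0,0,0,0,0]]], jaw=-1)

```text
t: 2.1
ee_pos: [0.4779, 0.0361, 0.351]
eef_rot: [3.142, -0.001, -2.982]
force: [-0.1, -0.2, -0.3]
opening: -0.0002
gripper_force: 0.0
```

Run:
```python
from rig import *
import cv2,pickle
o=get_obs(); print(o["t"],o["ee_pos"],o["eef_rot"],o["opening"],o["force"])
w=get_image("wrist"); pickle.dump(w,open("w1.pkl","wb")); cv2.imwrite("pics/w1.png",w["img"][:,:,::-1])
```

```text
2.1 [0.47787392 0.03611363 0.35100032] [ 3.14151549e+00 -6.38553876e-04 -2.98237589e+00] -0.00024707596646726166 [-0.13241174 -0.16350159 -0.34688766]
```

View pics/w1.png

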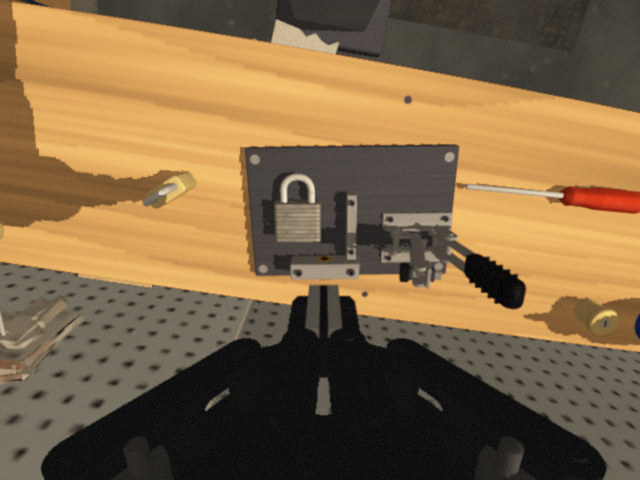

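The wrist view shows the plate corners at about (458,146), (246,148) and (252,278). The padlock body spans (276,201) to (321,242), the fence is at x≈351, and the grip at (495,282).

Run:
```python
import pickle,numpy as np,cv2
from h import *
w=pickle.load(open("w1.pkl","rb"))
i=w["img"][130:300,230:470]; cv2.imwrite("pics/w1c.png",cv2.resize(i,None,fx=3.3,fy=3.3,interpolation=cv2.INTER_CUBIC)[:,:,::-1])
```

```text
(no output)
```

View pics/w1c.png

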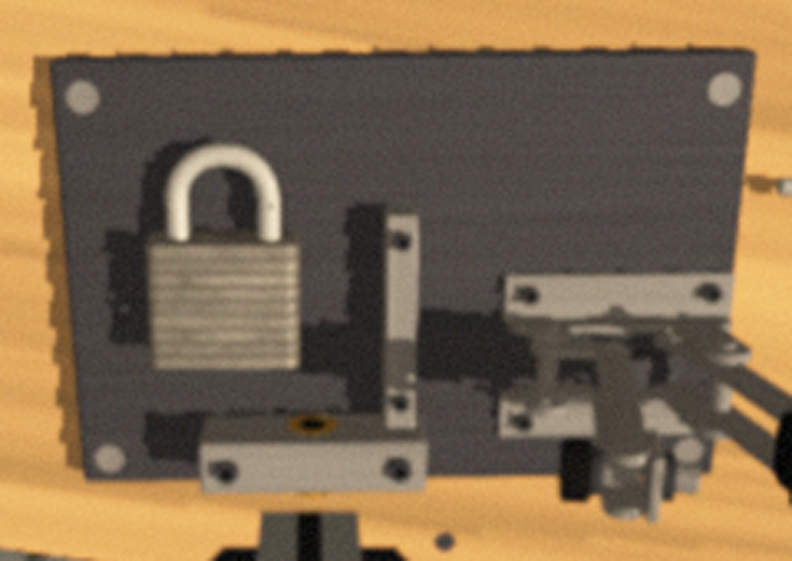

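Run:
```python
import pickle,numpy as np,cv2
from h import *
c=pickle.load(open("w1.pkl","rb"))
f=lambda p:np.array(p,float)/3.3+[230,130]-.35
w=onz(c,f([[755,50],[52,60],[85,478],[711,473]]),.132)[:,:2]
o,y,r=jigfit(w); print(o,np.degrees(y),r.round(1))
R=np.array([[np.cos(y),-np.sin(y)],[np.sin(y),np.cos(y)]])
J=lambda px,z:((onz(c,f(px),z)[:,:2]-o)@R*1e3).round(1)
print("body",J([[152,369],[299,368],[299,243],[148,245]],.153)); print("crown",J([[222,144]],.146))
print("fence tops",J([[386,213],[418,213],[386,427],[418,427]],.147)); print("endblock top edge",J([[201,441],[425,441]],.158))
print("tcp jig", (R.T@(np.array([.4779,.0361])-o)*1e3).round(1))
```

```text
[0.51437118 0.08332008] 9.833850694769735 [[ 1.1 -1.4]
 [ 1.2  1.7]
 [-1.7  0.8]
 [-0.5 -1.1]]
body [[ -3.5 -91.8]
 [ -3.3 -44.8]
 [-44.2 -44.2]
 [-44.1 -90.8]]
crown [[-73.8 -67.4]]
fence tops [[-52.  -17.1]
 [-51.9  -7.2]
 [ 20.  -16.4]
 [ 20.1  -5.9]]
endblock top edge [[ 19.5 -76.7]
 [ 20.4  -4.6]]
tcp jig [-44.  -40.3]
```

>>> apply_moves(series=[[[-11,-37,0,0,0,-0.6],[-11,-38,0,0,0,0],[0,0,45,0,0,0],[0,0,45,0,0,0],[0,0,45,0,0,0],[0,0,40,0,0,0],[0,0,25,0,0,0],[0,0,12,0,0,0],[0,0,0,0,0,0]]])

```text
t: 3.05
ee_pos: [0.5114, -0.0341, 0.1384]
eef_rot: [3.141, -0.002, -2.976]
force: [0.1, -1.4, -0.0]
opening: 0.0003
gripper_force: 0.0
```

```bash
cat > s.py <<'E'
from rig import *
from h import *
import sys
o=get_obs();y=np.radians(9.7);R=np.array([[np.cos(y),-np.sin(y)],[np.sin(y),np.cos(y)]])
p=o["ee_pos"];print(o["t"],"jig",(R.T@(p[:2]-[.5144,.0832])*1e3).round(1),"z",((p[2]-.12)*1e3).round(1),"yaw",np.degrees(o["eef_rot"]).round(2),"F",o["force"].round(2))
for n in sys.argv[2:]:
    w=get_image(n)
    import pickle; pickle.dump(w,open(f"{n}_{sys.argv[1]}.pkl","wb"))
    i=w["img"]
    if n=="top": i=cv2.resize(i[180:300,200:360],None,fx=5,fy=5,interpolation=cv2.INTER_CUBIC)
    cv2.imwrite(f"pics/{n}_{sys.argv[1]}.png",i[:,:,::-1])
E
python3 s.py a
```

```text
3.05 jig [ -22.8 -115.1] z 18.4 yaw [ 1.7996e+02 -1.1000e-01 -1.7054e+02] F [ 0.13 -1.35 -0.03]
```

>>> apply_moves(series=[[[0,3,0,0,0,0],[0,3,0,0,0,0],[0,3,0,0,0,0],[0,3,0,0,0,0],[0,3,0,0,0,0],[0,3,0,0,0,0],[0,3,0,0,0,0],[0,3,0,0,0,0],[0,3,0,0,0,0],[0,3,0,0,0,0],[0,2,0,0,0,0],[0,1,0,0,0,0],[0,0,0,0,0,0]]])

```text
t: 4.35
ee_pos: [0.5062, -0.0016, 0.1393]
eef_rot: [3.141, -0.0, -2.974]
force: [0.8, 0.5, 0.9]
opening: -0.0001
gripper_force: 0.0
```

```bash
python3 s.py b wrist
```

```text
4.35 jig [-22.3 -82.2] z 19.3 yaw [ 179.99   -0.   -170.39] F [0.84 0.52 0.87]
```

View pics/wrist_b.png

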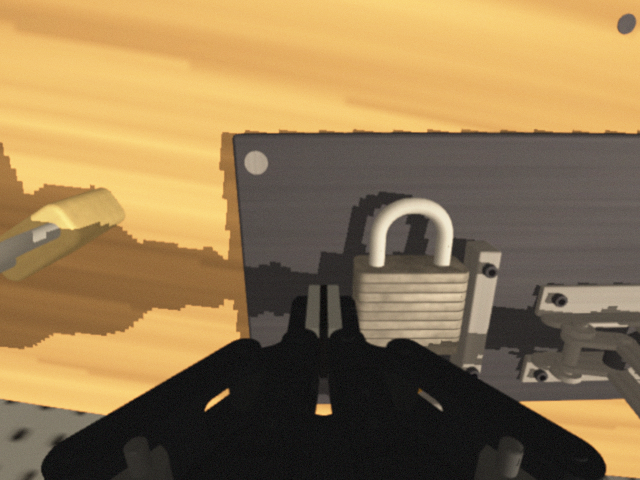

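The padlock's side is close to the fence, with its right edge at about x = 466 and the fence's left edge at about 472. I'll measure the gap.

Run:
```python
import pickle
from h import *
c=pickle.load(open("wrist_b.pkl","rb"));y=np.radians(9.7);R=np.array([[np.cos(y),-np.sin(y)],[np.sin(y),np.cos(y)]])
J=lambda px,z:((onz(c,px,z)[:,:2]-[.5144,.0832])@R*1e3).round(1)
print(J([[468,275],[463,340],[354,272],[355,320]],.153),J([[470,240],[498,250]],.147),J([[411,198]],.145))
```

```text
[[-43.1 -23. ]
 [-11.3 -20.8]
 [-44.7 -70.3]
 [-21.8 -69.2]] [[-56.4 -21.5]
 [-51.9  -8.9]] [[-73.9 -47.2]]
```

>>> apply_moves(series=[[[0,1.5,0,0,0,0],[0,1,0,0,0,0],[0,0.5,0,0,0,0],[0,0,0,0,0,0]]])

```text
t: 4.8
ee_pos: [0.5057, 0.0013, 0.1392]
eef_rot: [3.142, -0.0, -2.974]
force: [-0.0, 0.5, 0.2]
opening: -0.0001
gripper_force: 0.0
```

>>> apply_moves(series=[[[0,1,0,0,0,0],[0,0,0,0,0,0]]])

```text
t: 5.0
ee_pos: [0.5056, 0.0023, 0.1393]
eef_rot: [3.142, -0.0, -2.974]
force: [0.3, 0.3, 0.1]
opening: 0.0001
gripper_force: 0.0
```

>>> apply_moves(series=[[[0,1,0,0,0,0],[0,0,0,0,0,0]]])

```text
t: 5.2
ee_pos: [0.5055, 0.0031, 0.1393]
eef_rot: [-3.141, 0.0, -2.974]
force: [0.8, -1.5, -1.5]
opening: 0.0001
gripper_force: 1.0
```

Contact is just starting; I'll press a little more.

>>> apply_moves(series=[[[0,0.7,0,0,0,0],[0,0,0,0,0,0]]])

```text
t: 5.4
ee_pos: [0.5055, 0.0033, 0.1395]
eef_rot: [-3.14, 0.0, -2.974]
force: [1.0, -6.7, -0.3]
opening: -0.0005
gripper_force: 3.5
```

>>> apply_moves(series=[[[0,0.7,0,0,0,0],[0,0,0,0,0,0]]])

```text
t: 5.6
ee_pos: [0.5056, 0.0035, 0.1396]
eef_rot: [-3.139, 0.001, -2.974]
force: [1.8, -11.3, 2.1]
opening: -0.0002
gripper_force: 5.7
```

>>> apply_moves(series=[[[0,-6,0,0,0,0],[0,0,-30,0,0,0],[35,20,0,0,0,0],[37,22,0,0,0,0],[0,0,20,0,0,0],[0,0,10,0,0,0],[0,0,0,0,0,0]]])

```text
t: 6.3
ee_pos: [0.428, 0.028, 0.1383]
eef_rot: [3.141, -0.002, -2.974]
force: [1.1, 0.2, 0.6]
opening: 0.0004
gripper_force: 0.0
```

```bash
python3 s.py c
```

```text
6.3 jig [-94.5 -39.8] z 18.3 yaw [ 1.7997e+02 -1.3000e-01 -1.7041e+02] F [1.13 0.24 0.57]
```

>>> apply_moves(series=[[[-3,-1,0,0,0,0],[-3,0,0,0,0,0],[-3,0,0,0,0,0],[-3,0,0,0,0,0],[-3,0,0,0,0,0],[-3,0,0,0,0,0],[-3,0,0,0,0,0],[-3,0,0,0,0,0],[-3,0,0,0,0,0],[-2,0,0,0,0,0],[-1,0,0,0,0,0],[0,0,0,0,0,0]]])

```text
t: 7.5
ee_pos: [0.458, 0.0321, 0.1393]
eef_rot: [3.142, 0.0, -2.974]
force: [1.2, -0.0, 0.1]
opening: 0.0003
gripper_force: 0.0
```

>>> apply_moves(series=[[[-1,0,0,0,0,0],[-1,0,0,0,0,0],[0,0,0,0,0,0]]])

```text
t: 7.8
ee_pos: [0.46, 0.0325, 0.1393]
eef_rot: [-3.142, 0.0, -2.974]
force: [0.6, 1.0, -0.3]
opening: -0.0
gripper_force: 0.1
```

>>> apply_moves(series=[[[-1,0,0,0,0,0],[0,0,0,0,0,0]]])

```text
t: 8.0
ee_pos: [0.461, 0.0326, 0.1393]
eef_rot: [-3.142, 0.0, -2.974]
force: [0.1, 0.1, -0.0]
opening: -0.0001
gripper_force: 0.1
```

>>> apply_moves(series=[[[-1,0,0,0,0,0],[0,0,0,0,0,0]]])

```text
t: 8.2
ee_pos: [0.462, 0.0328, 0.1393]
eef_rot: [-3.142, 0.0, -2.974]
force: [0.1, 0.7, 0.1]
opening: 0.0001
gripper_force: 0.1
```

>>> apply_moves(series=[[[-1,0,0,0,0,0],[0,0,0,0,0,0]]])

```text
t: 8.4
ee_pos: [0.4628, 0.0329, 0.1392]
eef_rot: [-3.142, -0.0, -2.974]
force: [-1.9, 0.2, 0.5]
opening: 0.0001
gripper_force: 0.8
```

>>> apply_moves(series=[[[-0.8,0,0,0,0,0],[0,0,0,0,0,0]]])

```text
t: 8.6
ee_pos: [0.4631, 0.033, 0.1391]
eef_rot: [3.142, -0.002, -2.974]
force: [-6.6, -0.8, 2.3]
opening: 0.0
gripper_force: 3.3
```

>>> apply_moves(series=[[[-0.6,0,0,0,0,0],[0,0,0,0,0,0],[8,0,0,0,0,0],[0,0,-40,0,0,0],[0,0,-40,0,0,0],[0,0,-40,0,0,0],[0,0,-40,0,0,0],[0,0,-40,0,0,0],[0,0,0,0,0,0]]])

```text
t: 9.5
ee_pos: [0.4573, 0.0318, 0.3444]
eef_rot: [-3.14, 0.009, -2.974]
force: [0.7, 0.5, -0.5]
opening: 0.0001
gripper_force: 0.0
```

```bash
python3 s.py d wrist
python3 - <<'E'
import cv2
i=cv2.imread("pics/wrist_d.png")[100:300,180:480]; cv2.imwrite("pics/wrist_dc.png",cv2.resize(i,None,fx=2.6,fy=2.6,interpolation=cv2.INTER_CUBIC))
E
```

```text
9.5 jig [-65. -41.] z 224.4 yaw [-179.91    0.51 -170.4 ] F [ 0.68  0.45 -0.52]
```

View pics/wrist_dc.png

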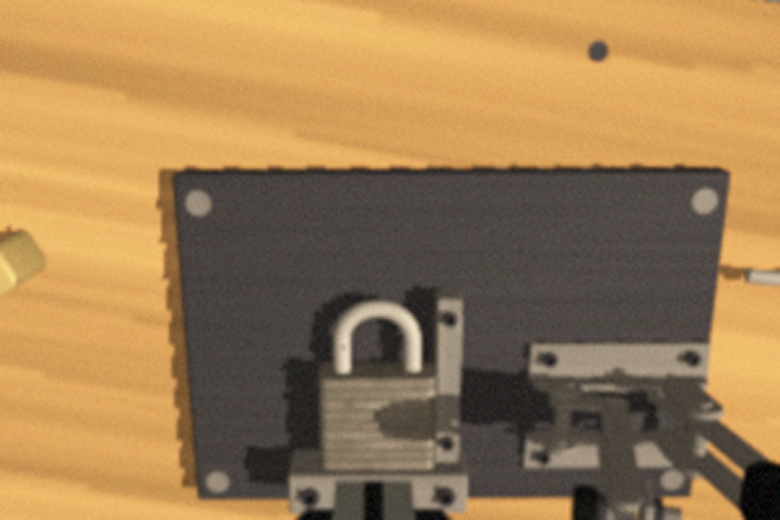

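The padlock now sits against the end block, and its right edge at about x = 436 meets the fence. A quick numeric check.

Run:
```python
import pickle
from h import *
c=pickle.load(open("wrist_d.pkl","rb"));y=np.radians(9.7);R=np.array([[np.cos(y),-np.sin(y)],[np.sin(y),np.cos(y)]])
f=lambda p:np.array(p,float)/2.6+[180,100]-.3
J=lambda px,z:((onz(c,f(px),z)[:,:2]-[.5144,.0832])@R*1e3).round(1)
print(J([[320,378],[323,468],[437,375],[433,468]],.153),J([[437,299],[462,299],[461,464]],.147),J([[289,478],[466,474]],.158),J([[377,302]],.145))
print(J([[175,171],[729,170]],.132))
```

```text
[[-20.3 -63.5]
 [ 19.7 -63.1]
 [-21.5 -16.8]
 [ 19.7 -17.6]] [[-51.3 -17.1]
 [-51.3  -7.2]
 [ 20.8  -5.4]] [[ 21.7 -76.8]
 [ 19.9  -4.4]] [[-49.5 -40.7]]
[[ -99.5 -120.3]
 [ -99.9   98.1]]
```

>>> apply_moves(series=[[[-21,38,0,0,0,0],[-22,38,0,0,0,0],[-22,38,0,0,0,0],[0,0,0,0,0,0],[0,0,30,0,0,0],[0,0,30,0,0,0],[0,0,20,0,0,0],[0,0,7,0,0,0],[0,0,0,0,0,0]]])

```text
t: 10.45
ee_pos: [0.501, 0.1547, 0.2514]
eef_rot: [-3.141, -0.002, -2.974]
force: [-0.3, -0.2, 0.6]
opening: -0.0
gripper_force: 0.0
```

```bash
python3 s.py e
```

```text
10.45 jig [-1.1 72.7] z 131.4 yaw [-1.7999e+02 -1.0000e-01 -1.7042e+02] F [-0.32 -0.25  0.6 ]
```

>>> apply_moves(series=[[[0,0,-4.6,0,0,0],[0,4,0,0,0,0],[0,4,0,0,0,0],[0,4.3,0.5,0,0,0],[0,4.3,0.7,0,0,0],[0,4.3,0.8,0,0,0],[0,4.2,1,0,0,0],[0,3.8,1.2,0,0,0],[0,3.7,1.3,0,0,0],[0,3.7,1.4,0,0,0],[0,3.6,1.6,0,0,0],[0,3.5,1.8,0,0,0],[0,3.4,1.9,0,0,0],[0,3.4,2,0,0,0],[0,3.3,2.1,0,0,0],[0,0,0,0,0,0]]])

```text
t: 12.05
ee_pos: [0.4923, 0.2082, 0.2402]
eef_rot: [-3.142, -0.001, -2.974]
force: [-0.1, -1.0, 0.5]
opening: -0.0001
gripper_force: 0.0
```

```bash
python3 s.py f scene
python3 - <<'E'
import cv2
i=cv2.imread("pics/scene_f.png")[100:300,180:430]; cv2.imwrite("pics/scene_fc.png",cv2.resize(i,None,fx=3,fy=3,interpolation=cv2.INTER_CUBIC))
E
```

```text
12.05 jig [ -0.7 126.9] z 120.2 yaw [-1.8000e+02 -3.0000e-02 -1.7038e+02] F [-0.14 -0.97  0.54]
```

View pics/scene_fc.png

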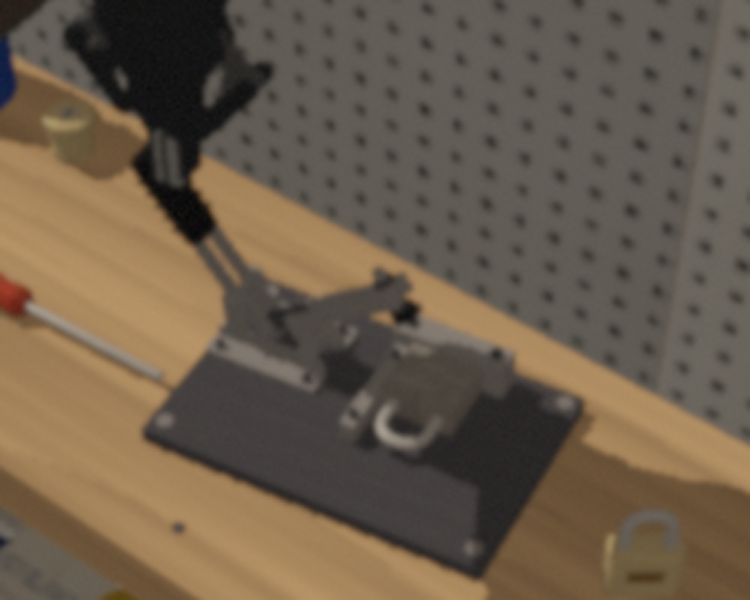

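The handle is leaning with the fingers behind it, and the bar is on its way down over the padlock, which is still in place. I'll continue along the arc.

>>> apply_moves(series=[[[0,3.8,3.2,0,0,0],[0,3.6,3.4,0,0,0],[0,3.5,3.6,0,0,0],[0,3.5,3.9,0,0,0],[0,3.4,4,0,0,0],[0,3.2,4.2,0,0,0],[0,2.8,4.4,0,0,0],[0,2.6,4.5,0,0,0],[0,2.5,4.7,0,0,0],[0,2,4.9,0,0,0],[0,1.8,4.9,0,0,0],[0,1.6,5,0,0,0],[0,0.8,4.4,0,0,0],[0,0.6,3.6,0,0,0],[0,0,0,0,0,0]]])

```text
t: 13.6
ee_pos: [0.4863, 0.2428, 0.1811]
eef_rot: [-3.141, -0.001, -2.974]
force: [0.5, 0.3, -0.9]
opening: -0.0001
gripper_force: 0.0
```

```bash
python3 s.py g
```

```text
13.6 jig [ -0.8 162.1] z 61.1 yaw [-1.7997e+02 -7.0000e-02 -1.7041e+02] F [ 0.53  0.33 -0.9 ]
```

>>> apply_moves(series=[[[0,0,1.5,0,0,0],[0,0,0,0,0,0]]])

```text
t: 13.8
ee_pos: [0.4866, 0.2429, 0.1803]
eef_rot: [-3.142, -0.0, -2.974]
force: [0.9, 0.4, 0.2]
opening: 0.0001
gripper_force: 0.0
```

>>> apply_moves(series=[[[0,0,-20,0,0,0],[0,0,-40,0,0,0],[0,0,-40,0,0,0],[0,0,-40,0,0,0],[0,0,0,0,0,0],[0,0,0,0,0,0],[0,0,0,0,0,0]]])

```text
t: 14.5
ee_pos: [0.4863, 0.2429, 0.3191]
eef_rot: [-3.141, -0.002, -2.974]
force: [0.8, -0.4, -1.1]
opening: -0.0004
gripper_force: 0.0
```

```bash
python3 s.py h scene wrist
python3 - <<'E'
import cv2,numpy as np
i=cv2.imread("pics/scene_h.png")[130:290,180:400]; j=cv2.imread("pics/wrist_h.png")
a=cv2.resize(i,(400,291),interpolation=cv2.INTER_CUBIC); b=cv2.resize(j,(400,300))[:291]
cv2.imwrite("pics/h.png",np.hstack([a,b]))
E
```

```text
14.5 jig [ -0.8 162.1] z 199.1 yaw [-1.7997e+02 -1.1000e-01 -1.7041e+02] F [ 0.77 -0.42 -1.06]
```

View pics/h.png

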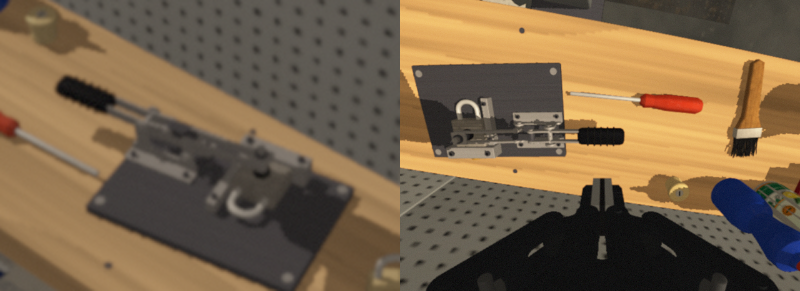

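The handle is down at left picture (85,92), and the foot is on the padlock, which still sits at the end block and fence. I'll confirm the handle angle from depth on the grip.

Run:
```python
import pickle
from h import *
c=pickle.load(open("wrist_h.pkl","rb"));y=np.radians(9.7);R=np.array([[np.cos(y),-np.sin(y)],[np.sin(y),np.cos(y)]])
T=c["camera_from_world"]
for u,v in [(300,218),(315,218),(330,218),(345,218),(60,208),(90,208)]:
    o,d=ray(c,[[u,v]]); P=o+d[0]*np.median(c["depth"][v-2:v+3,u-2:u+3]); q=R.T@(P[:2]-[.5144,.0832])
    print((u,v),(q*1e3).round(1),((P[2]-.12)*1e3).round(1))
```

```text
(300, 218) [ -1.6 141.1] 56.8
(315, 218) [ -1.7 154.1] 57.2
(330, 218) [ -2. 167.] 58.2
(345, 218) [ -2.1 179.8] 58.7
(60, 208) [ 1.000e-01 -1.034e+02] 12.2
(90, 208) [ -5.3 -57. ] 33.8
```

```bash
python3 -c "
from rig import *
print(sign_off())"
```

```text
the job is handed in; nothing more can be done
None
```

The grey padlock is home against the end block and side fence, and the clamp is shut on it, with the handle measured about 87° from vertical, at its stop. The brass padlock was not touched, and the job is handed in; no verdict came back.

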